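# Tip the relay-room scrap bin out into its tray

## Task

Push the loose galvanised tray in under the tilting bin until it is fully home against the stop bar, then push the bin's hand lever over, past its half-tip notch, all the way to the far stop, so that the scrap drops into the tray; leave the bin standing fully tipped and the tray home under it. Only push, without force, on the tray and on the lever's grip: lift nothing, do not push on the bin itself or touch the scrap, and leave the other things on the table where they are.

Things in the scene. Friction and masses are not known exactly. Their poses are not given: they have to be found in the camera images.
- stand: Fixed green steel stand. Origin on the table, midway between its two cheeks, below the pivot axis (170 mm up, along the stand's x). The lever is on the -x side, towards the robot; the bin tips towards -y. Cheeks at x = -92 to -84 and +84 to +92 mm, 189 mm high, on 12 mm high feet from y = -80 to +105 mm, with flared lead-ins in front, to y = -108 mm. Clear gap between them 168 mm.
- stop_bar (a point): Middle of the tray-side (-y) face of the stand's stop bar, a 32 mm high bar on the table across the back between the feet; at y = +50 mm in the stand's frame. The inner end of the tray touches it when the tray is home.
- lever (a joint): Angle (rad) of the hand lever and of the bin fixed to its shaft. 0: bin level, lever leaning 0.75 rad from upright to the stand's +y. 0.75: half-tip notch, first detent (rests near 0.7 with the scrap in). 1.50: far stop, bin fully tipped, lever leaning 0.75 rad to -y. A spring detent holds each of the three; let go between two, it snaps to the nearer. It takes up to 12 N at the grip.
- lever_grip: The lever's grip, a black revolving sleeve 22 mm thick, 82 mm long, parallel to the stand's x axis; origin on its axis, 38 mm from its free outer end, at stand x = -165 mm. It moves on an arc of 130 mm radius about the pivot axis: 265 mm above the table at the start and at the far stop, 300 mm when upright. Lever arm at stand x = -116 to -108 mm; a plunger knob 84 mm from the pivot sticks out to -146 mm.
- bin: Green sheet-steel hopper, open on top, 116 mm wide inside, hung between the cheeks; holds the scrap. Origin on the pivot axis. Level: floor 60 mm below the origin from y = +10 to +90 mm, back edge 50 mm above it at y = +92 mm, and a ramp up to the lip 22 mm above it at y = -72 mm. Fully tipped, the lip hangs 100 mm above the table at stand y = -27 mm and the scrap slides off towards -y.
- tray: Loose open galvanised tray, 140 mm wide (its x), 240 mm long (its y), 50 mm high, 3 mm sheet, about 0.7 kg (3 to 6 N to slide it). Origin at the centre of its underside. It starts pulled out 120 to 160 mm towards the stand's -y, turned up to 0.1 rad. Fully home, its origin is at y = -70 mm in the stand's frame.
- tray_push (a point): Middle of the outer face of the tray's outer (-y) end wall, 25 mm above the table: where to push it in.
- housing: Scrapped relay housing in the bin: cracked open amber shell, 44 x 56 x 37 mm, 60 g. Origin at the centre of its underside.
- pole0: First iron pole piece in the bin, an L 16 x 50 x 28 mm, about 95 g. Origin at the centre of its underside.
- pole1: Second iron pole piece in the bin, like the first.
- fuse_carrier: White porcelain fuse carrier, 30 x 107 x 30 mm, on the table beside the tray or behind the stand (+y); not part of the job. Origin at the centre of its underside.
- good_relay: Sound plug-in relay, clear cover on a black base, 58 x 92 x 98 mm, on the table beside the tray or behind the stand (+y); not part of the job. Origin at the centre of its underside.
- spring_hook: Chrome spring hook with a black handle, 175 mm long, 10 mm thick, lying on the table on the far side of the stand; not part of the job. Origin on its underside, 60 mm from the handle's end.
Things that resemble listed ones, but are neither listed nor needed, are in the scene too. What is shaped like the pole0 but blue or purple is not meant.

How it is judged:
On the way, in this order (a step that is already met when the one before it is completed fails the run):
1. the tray is fully home against the stop bar while the bin is still level (y of tray in the frame of stand above -0.08 m and value of joint lever below 0.2 rad), for 0.2 s.
2. the lever is past the half-tip notch, at the far stop (value of joint lever above 1.42 rad), for 0.2 s.
At the end, for the whole second after the job is handed in: The lever and bin stand at the far stop (above 1.42 rad of 1.50), the tray is home to within 15 mm of the stop bar, and the housing and both pole pieces lie at rest inside the tray (value of joint lever above 1.42 rad and y of tray in the frame of stand above -0.085 m and x of housing in the frame of tray between -0.067 and 0.067 m and y of housing in the frame of tray between -0.117 and 0.117 m and z of housing in the frame of tray between -0.003 and 0.06 m and linear speed of each of housing, pole0, pole1, tray below 0.02 m/s and x of pole0 in the frame of tray between -0.067 and 0.067 m and y of pole0 in the frame of tray between -0.117 and 0.117 m and z of pole0 in the frame of tray between -0.003 and 0.06 m and x of pole1 in the frame of tray between -0.067 and 0.067 m and y of pole1 in the frame of tray between -0.117 and 0.117 m and z of pole1 in the frame of tray between -0.003 and 0.06 m); the robot touches nothing.
It fails at once if the tray is lifted or tipped up (height (world z) of tray above 0.015 m or angle between tray's own z axis and vertical above 0.15 rad).
It fails at once if the fingers touch the scrap (contact force between the fingers and housing above 0.5 N or contact force between the fingers and pole0 above 0.5 N or contact force between the fingers and pole1 above 0.5 N).
It fails at once if the bin itself is pushed instead of its lever (contact force between the arm and bin above 2 N).
It fails at once if a bystander is disturbed (distance of any of fuse_carrier, good_relay, spring_hook from where it was at the start of the episode above 0.02 m).
It fails at once if the lever's grip or the tray is squeezed or forced hard (over 80 N) (contact force between the fingers and lever_grip above 80 N or contact force between the fingers and tray above 80 N).
It also fails if it takes over 70 s, if anything falls off the work surface, if the arm or the gripper's body presses on something with over 40 N, if the wrist force passes 120 N, or if a joint passes its speed limit or range.

## Robot

A 7-joint arm with a two-finger parallel gripper is mounted at the origin on the work surface. World frame = base frame: x ahead of the robot, y to its left, z up, the work surface at z = 0. Lengths are in m, angles in rad, forces in N, time in s.
With the tool pointing down it reaches from about 0.35 to 0.9 m from the base axis. Payload 8.1 kg.
Tool frame: the origin (TCP) lies on the mounting face of the last link; the fingertips stand 173 mm ahead of it and the grasp point (between the pads) lies 155 mm ahead of it; z points along the fingers, x is the direction in which the jaws open and shut, and the axes are right-handed (so a half turn about z gives the same grasp; the last joint's range is limited). The gripper opens to 85 mm and grips with 20 to 120 N. Pads are 22 mm wide; open, the fingers measure 114 mm over their backs; the gripper's body (76 mm by 85 mm) begins 54 mm behind the grasp point. The pads swing forward as they close: fully open they stand 13 mm farther back than shut.
Start: joints at [-1.39, 0.434, 0.025, 1.573, -0.012, 1.134, -0.075], TCP at [0.175, 0.6, 0.405] pointing down, gripper open.
Joint ranges: [-2.62, 2.62], [-0.44, 2.09], [-1.27, 1.32], [0.08, 2.57], [-1.32, 4.46], [0.12, 2], [-2.74, 2.74]. Speed limits (rad/s): [2.22, 2.22, 3.01, 3.01, 3.14, 3.14, 3.14].

## Interface

Orientations are given as a 3x3 rotation matrix whose columns are the frame's x, y, z axes.
In Python, from workcell import * gives the robot as it stands. Calls block until the motion is done:
- goto(position, orientation): joint-space move of the TCP to a pose.
- line_to(position, rotation=None, speed=0.15): straight line of the TCP; rotation=None keeps the orientation; speed is the mean speed in m/s.
- set_joints(angles): joint-space move.
- open_jaws() and grasp(): open the fingers fully, or close them until they stop; the grip force is fixed at half the most.
- sleep(seconds).
- inverse_kinematics(position, orientation): joint angles nearest the present ones, or None.
- sense(): the state.
- camera(name): name is "side" or "top" or "wrist"; returns a dict with "img" (480x640x3 uint8, blue, green, red), "intrinsics" (3x3 intrinsics, pixels), "D" ([k1, k2, p1, p2, k3] as OpenCV has them; the pictures are not rectified), "extrinsics" (4x4, takes a point from camera to world coordinates). Camera axes: x right, y up, looking along -z (the intrinsics and any distortion apply to the point x, -y, -z); pixel columns grow to the right and rows downward; lengths in m; the calibration is good to about 2 mm. A picture is of the moment at which its call begins. There is no depth.
A pose or a line that the arm cannot do raises PlanningError and nothing moves.
- sign_off(): hands the job in, once; it reports no verdict.
Trained networks look in the newest picture that a camera, given by its name, has taken for a name from the list of things; names that differ only in an ending like _2 or _b are one class to them, and where a whole thing is asked for, a point or a joint stands for the part that bears it (a point fixed in the world has none). Each returns a list of dicts, best first, with "conf" (0 to 1); they miss things now and then, are a little off and sometimes report something else, mostly with a low value. They report only what shows in the picture. A call takes as long as a camera call. They do not tell look-alikes from the thing itself.
- recognise(query, camera): "bbox" ([centre column, centre row, width, height] in pixels, round what is visible of it).
- pinpoint(query, camera): "uv" ([column, row] in pixels: a listed point, or the origin of a listed thing).
The state is a dict: "time_s": time; "joint_pos": joint angles; "joint_velocities": joint speeds; "joint_efforts": joint torques, N m; "ee_pos": TCP position; "ee_rot": TCP orientation; "ft_force": force on the tool from outside, world axes, zero at the start; "moment": the same for the moment, N m; "grip_width": finger opening in m.
Only numpy, scipy, OpenCV 4.12 (cv2) and the standard library are available. Lean on these libraries where they do the work, as an engineer would, in place of code of your own. Each camera call takes 0.05 s, during which the arm holds its last target.

## Working session

There is one attempt and no reset: what is moved stays moved. The work goes in short steps, each a Python script; the robot and the scene stay as the last script left them, time stands still between calls to the robot, and variables do not carry over. Pictures are saved under pics/ and viewed, and the job is handed in when it is done.

```bash
ls; mkdir -p pics; cat > h.py <<'E'
from workcell import *
import numpy as np, cv2
def snap(n,fn):
    c=camera(n); cv2.imwrite('pics/'+fn,c['img']); return c
def ray(c,uv):
    K=np.array(c['intrinsics'],float);D=np.array(c['D'],float)
    p=cv2.undistortPoints(np.array([[uv]],float),K,D)[0,0]
    E=np.array(c['extrinsics']);d=E[:3,:3]@np.array([p[0],-p[1],-1.]);return E[:3,3],d
def at_z(c,uv,z):
    o,d=ray(c,uv);return o+d*(z-o[2])/d[2]
def proj(c,P):
    E=np.array(c['extrinsics']);q=(np.asarray(P,float).reshape(-1,3)-E[:3,3])@E[:3,:3]
    q=q*[1,-1,-1]
    return cv2.projectPoints(q,np.zeros(3),np.zeros(3),np.array(c['intrinsics'],float),np.array(c['D'],float))[0][:,0]
E
python3 - <<'E'
from h import *
s=sense();print(s['time_s'],s['ee_pos'],s['ee_rot'],s['ft_force'])
for n in ['top','side','wrist']:
    c=snap(n,n+'0.png');print(n,np.round(c['extrinsics'],3).tolist())
    for q in ['stand','stop_bar','lever_grip','bin','tray','tray_push','housing','pole0','fuse_carrier','good_relay','spring_hook']:
        print(q,[(np.round(r['uv']).tolist(),round(r['conf'],2)) for r in pinpoint(q,n)][:4])
print(sense()['time_s'])
E
```

```text
pics
0.0 [0.1749721  0.59976945 0.40393286] [[ 2.80092973e-01  9.59972825e-01 -3.18580788e-04]
 [ 9.59971633e-01 -2.80093129e-01 -1.51735988e-03]
 [-1.54585654e-03  1.19173321e-04 -9.99998798e-01]] [0.35444016 0.0933544  0.65884763]
top [[-0.014, 0.977, -0.214, 0.359], [-1.0, -0.013, 0.005, 0.033], [0.002, 0.214, 0.977, 1.142], [0.0, 0.0, 0.0, 1.0]]
stand [([318.0, 252.0], 0.8)]
stop_bar []
lever_grip [([234.0, 301.0], 0.97), ([234.0, 216.0], 0.35)]
bin [([320.0, 235.0], 0.67), ([467.0, 291.0], 0.58), ([236.0, 299.0], 0.34)]
tray [([338.0, 170.0], 0.57), ([408.0, 281.0], 0.56), ([440.0, 218.0], 0.29)]
tray_push [([466.0, 295.0], 0.69), ([300.0, 223.0], 0.5)]
housing [([301.0, 222.0], 0.92)]
pole0 [([223.0, 271.0], 0.78), ([291.0, 350.0], 0.66), ([295.0, 246.0], 0.55), ([291.0, 257.0], 0.53)]
fuse_carrier [([442.0, 215.0], 0.92)]
good_relay [([234.0, 216.0], 0.84), ([236.0, 301.0], 0.41)]
spring_hook [([339.0, 168.0], 0.63)]
side [[-0.86, 0.357, -0.364, 0.22], [-0.51, -0.601, 0.615, 0.611], [0.001, 0.715, 0.699, 0.837], [0.0, 0.0, 0.0, 1.0]]
stand [([314.0, 306.0], 0.79)]
stop_bar [([294.0, 315.0], 0.85)]
lever_grip [([338.0, 292.0], 0.68)]
bin [([315.0, 244.0], 0.73)]
tray [([387.0, 258.0], 0.92)]
tray_push [([422.0, 219.0], 0.91)]
housing [([285.0, 275.0], 0.7)]
pole0 [([317.0, 433.0], 0.98), ([393.0, 374.0], 0.64), ([264.0, 400.0], 0.57)]
fuse_carrier [([343.0, 212.0], 0.82)]
good_relay [([218.0, 359.0], 0.9)]
spring_hook [([243.0, 257.0], 0.49)]
wrist [[0.281, -0.92, -0.273, 0.105], [0.96, 0.269, 0.08, 0.621], [-0.0, -0.285, 0.959, 0.374], [0.0, 0.0, 0.0, 1.0]]
stand []
stop_bar []
lever_grip []
bin []
tray []
tray_push []
housing []
pole0 [([149.0, 435.0], 0.65)]
fuse_carrier []
good_relay []
spring_hook []
1.8
```

View pics/top0.png

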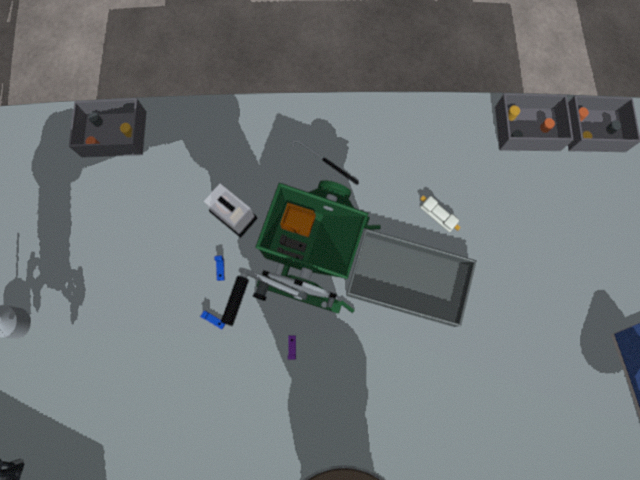

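View pics/side0.png

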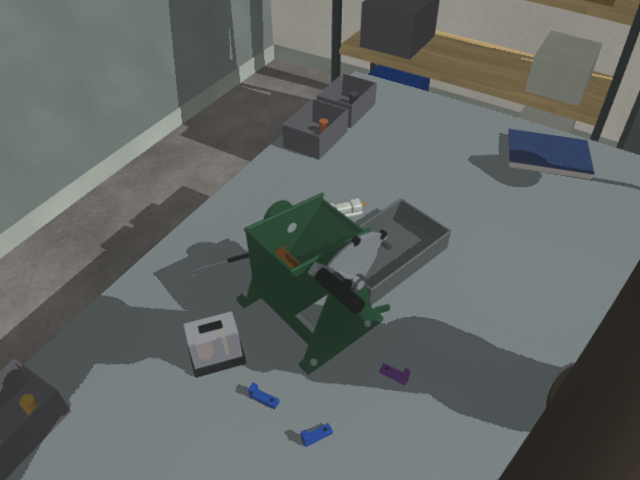

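```bash
python3 - <<'E'
import cv2
a=cv2.imread('pics/top0.png')[150:340,190:490];cv2.imwrite('pics/topc.png',cv2.resize(a,(780,494),interpolation=cv2.INTER_CUBIC))
a=cv2.imread('pics/side0.png')[185:395,190:470];cv2.imwrite('pics/sidec.png',cv2.resize(a,(784,588),interpolation=cv2.INTER_CUBIC))
E
```

```text
(no output)
```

View pics/topc.png

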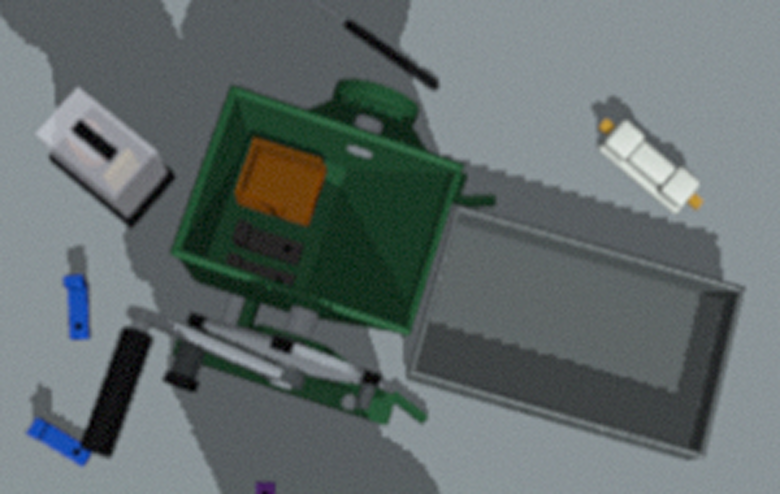

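View pics/sidec.png

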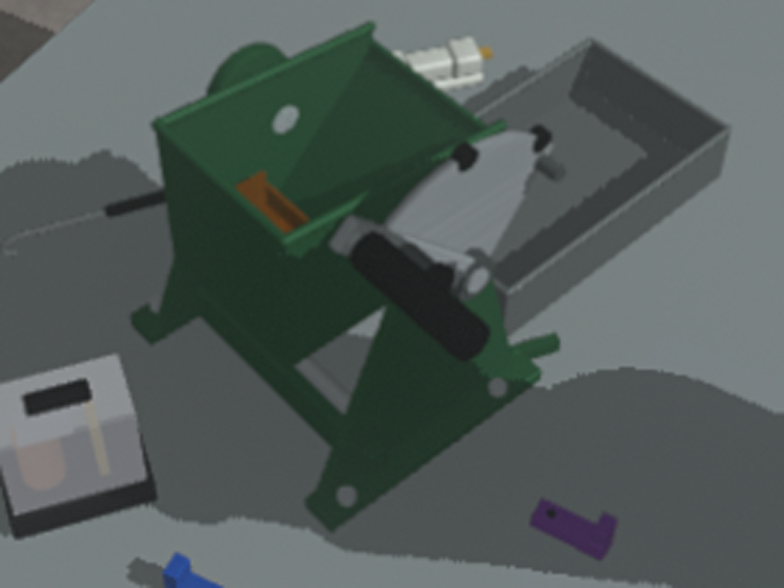

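```bash
cat > fit.py <<'E'
from h import *
from scipy.optimize import least_squares
T=lambda u:(u[0]/2.6+190,u[1]/2.6+150)
S=lambda u:(u[0]/2.8+190,u[1]/2.8+185)
def R2(a):return np.array([[np.cos(a),-np.sin(a),0],[np.sin(a),np.cos(a),0],[0,0,1]])
def w(p,P):return np.asarray(P,float)@R2(p[2]).T+[p[0],p[1],0]
def fit(obs,p0):
    f=lambda p:np.concatenate([(proj(c,w(p,P))-uv).ravel() for c,P,uv in obs])
    r=least_squares(f,p0,loss='soft_l1');return r.x,f(r.x).reshape(-1,2)
E
python3 - <<'E'
from fit import *
ct=camera('top');cs=camera('side')
W=.059
st=[(ct,[-.203,.0886,.265],T((99,443))),(ct,[-.121,.0886,.265],T((136,335))),
(ct,[W,.092,.22],T((235,88))),(ct,[-W,.092,.22],T((175,253))),(ct,[W,-.072,.192],T((463,170))),(ct,[-W,-.072,.192],T((408,328))),
(cs,[-.203,.0886,.265],S((474,345))),(cs,[-.121,.0886,.265],S((368,250))),
(cs,[W,.092,.22],S((157,123))),(cs,[-W,.092,.22],S((285,245))),(cs,[W,-.072,.192],S((372,28)))]
ps,r=fit(st,[.45,.05,-.3]);print('stand',ps);print(r.round(1))
ty=[(ct,[.07,.12,.05],T((457,208))),(ct,[.07,-.12,.05],T((743,290))),(ct,[-.07,-.12,.05],T((702,458))),(ct,[-.07,.12,.05],T((410,376))),
(cs,[.07,-.12,.05],S((590,40))),(cs,[-.07,-.12,.05],S((730,128)))]
pt,r=fit(ty,[.4,-.15,-.3]);print('tray',pt);print(r.round(1))
d=np.array([pt[0]-ps[0],pt[1]-ps[1],0])@R2(ps[2]);print('tray in stand',d,pt[2]-ps[2])
np.save('ps.npy',ps);np.save('pt.npy',pt)
E
```

```text
stand [ 0.56937963  0.04083489 -0.32790437]
[[-0.9  4.5]
 [ 1.6 -1.5]
 [-0.6  1.6]
 [ 0.5 -0.4]
 [-2.   1.3]
 [-0.3  1.8]
 [ 0.8 -1.8]
 [-1.8 -2.8]
 [ 0.1 -0.1]
 [-0.6 -3. ]
 [-0.7  4.5]]
tray [ 0.50792004 -0.14963699 -0.29804576]
[[-0.6 -0.1]
 [ 0.1 -0.1]
 [ 0.3  0.6]
 [-0.8 -0.3]
 [ 0.1 -1.4]
 [ 0.3 -0.5]]
tray in stand [ 0.00315835 -0.20011708  0.        ] 0.029858604117886822
```

```bash
python3 - <<'E'
from fit import *
ps=np.load('ps.npy');pt=np.load('pt.npy')
def box(x0,x1,y0,y1,z0,z1):
    v=np.array([[x,y,z] for x in(x0,x1) for y in(y0,y1) for z in(z0,z1)])
    return [(v[i],v[j]) for i in range(8) for j in range(i) if bin(i^j).count('1')==1]
st=box(-.092,-.084,-.08,.105,0,.012)+box(.084,.092,-.08,.105,0,.012)+box(-.084,.084,.05,.058,0,.032)
st+=[([-.203,.0886,.265],[-.121,.0886,.265])]
st+=[([-.088,-.03,.189],[-.088,.03,.189]),([.088,-.03,.189],[.088,.03,.189])]
tr=box(-.07,.07,-.12,.12,0,.05)
for n,s,(u0,v0,u1,v1) in [('top',2.6,(190,150,490,340)),('side',2.8,(190,185,470,395))]:
    c=camera(n);im=cv2.resize(c['img'][v0:v1,u0:u1],None,fx=s,fy=s,interpolation=cv2.INTER_CUBIC)
    for L,p,col in((st,ps,(0,0,255)),(tr,pt,(0,255,255))):
        for a,b in L:
            q=((proj(c,w(p,[a,b]))-[u0,v0])*s).astype(int);cv2.line(im,tuple(map(int,q[0])),tuple(map(int,q[1])),col,1)
    cv2.imwrite(f'pics/ov_{n}.png',im)
E
```

```text
(no output)
```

View pics/ov_top.png

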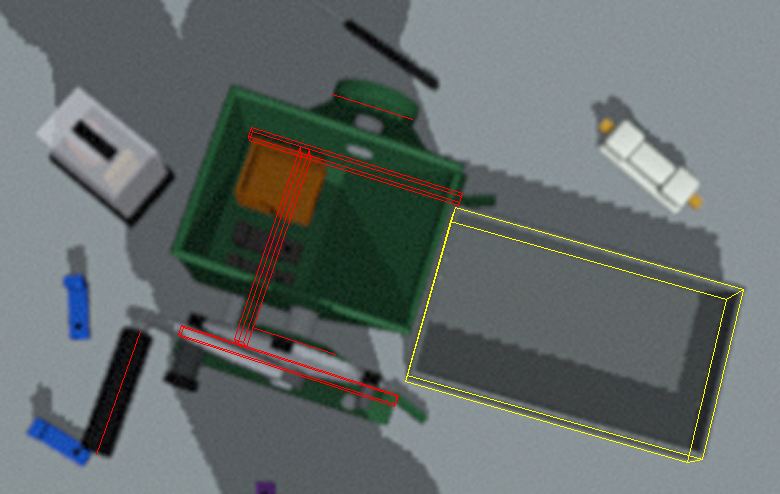

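View pics/ov_side.png

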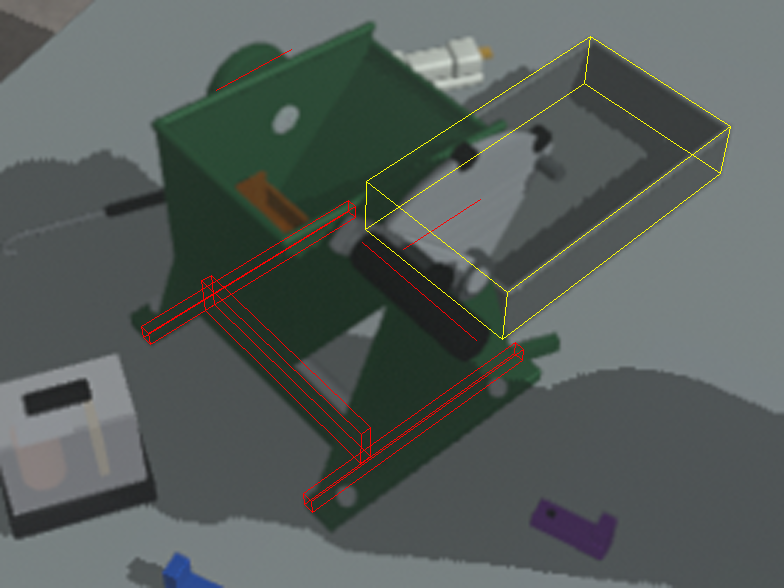

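Candidates: grip = black sleeve at top (235,300), side (338,292). Not meant: black spring-hook handle (340,170), the black plunger knobs and the blue/purple L's at (220,268), (213,320) and (292,347). Tray = grey open tray at (408,281); not meant: the grey boxes at the rear edge (108,128), (535,125), (602,125). The crops agree with the model overlay. I'll go above and behind the tray first.

```bash
cat >> fit.py <<'E'
ps=np.load('ps.npy')
Rs=R2(ps[2])
def S2W(P):return Rs@np.asarray(P,float)+[ps[0],ps[1],0]
def W2S(P):return Rs.T@(np.asarray(P)-[ps[0],ps[1],0])
Rpush=np.column_stack([-Rs[:,0],Rs[:,1],[0,0,-1]])
def F():return Rs.T@sense()['ft_force']
E
python3 - <<'E'
from fit import *
s=sense()
print(s['time_s'])
p=s['ee_pos'].copy() if hasattr(s['ee_pos'],'copy') else np.array(s['ee_pos'])
line_to([p[0],p[1],.56],speed=.3)
for y in (-.45,):
    goto(S2W([0,-.39,.5]),Rpush)
s=sense();print(s['time_s'],s['joint_pos'],W2S(s['ee_pos']))
line_to(S2W([0,-.39,.19]),speed=.25)
s=sense();print(s['time_s'],s['joint_pos'],W2S(s['ee_pos']),F(),s['grip_width'])
snap('side','side1.png');snap('top','top1.png');
E
```

```text
2.0
6.0417 [-0.26956628  0.39556797  1.16444868  1.66049577 -0.37260682  1.33447875
 -2.51156408] [ 3.78289119e-04 -3.89267981e-01  4.99858235e-01]
7.4333 [ 0.00252192  0.72768567  0.8022083   2.00120688 -0.77904556  0.7485982
 -2.18396496] [ 0.00041748 -0.39025746  0.1910284 ] [-0.43985763 -0.35121454 -0.2051907 ] 0.08582632293432439
```

View pics/side1.png

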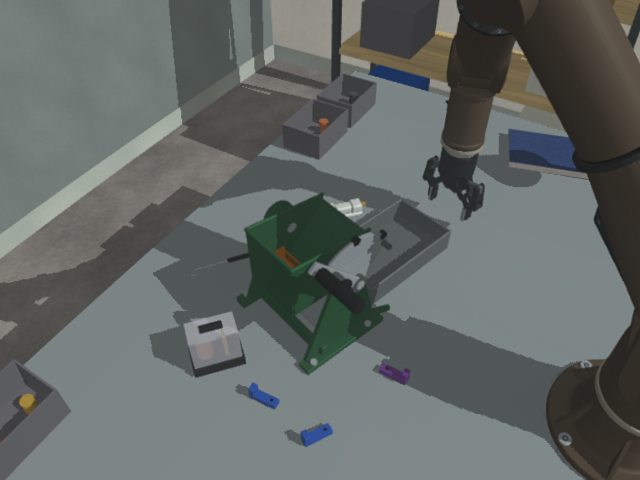

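View pics/top1.png

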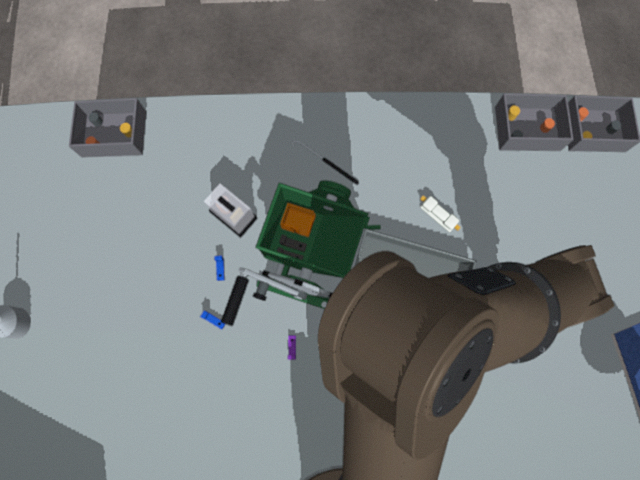

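```bash
python3 - <<'E'
from fit import *
f0=F();y=-.365
line_to(S2W([0,y,.185]),speed=.1)
log=[]
while y<-.235:
    y+=.01;line_to(S2W([0,y,.185]),speed=.06);f=F()-f0;log.append((round(y,3),*f.round(1)))
    if np.linalg.norm(f)>25:break
print(log);s=sense();print(s['time_s'],W2S(s['ee_pos']))
snap('side','side2.png')
E
```

```text
[(-0.355, np.float64(-0.5), np.float64(1.2), np.float64(-0.1)), (-0.345, np.float64(-1.2), np.float64(-0.3), np.float64(-0.1)), (-0.335, np.float64(-1.1), np.float64(0.3), np.float64(-0.0)), (-0.325, np.float64(-0.8), np.float64(0.2), np.float64(-0.8)), (-0.315, np.float64(-1.8), np.float64(-0.2), np.float64(-0.6)), (-0.305, np.float64(-0.5), np.float64(-0.3), np.float64(-0.2)), (-0.295, np.float64(-0.7), np.float64(-0.3), np.float64(1.2)), (-0.285, np.float64(-0.3), np.float64(-0.3), np.float64(0.0)), (-0.275, np.float64(-0.5), np.float64(-0.6), np.float64(-0.0)), (-0.265, np.float64(-0.6), np.float64(-0.7), np.float64(0.7)), (-0.255, np.float64(-0.8), np.float64(-0.3), np.float64(1.0)), (-0.245, np.float64(-0.1), np.float64(-1.3), np.float64(0.1)), (-0.235, np.float64(-0.7), np.float64(-0.1), np.float64(0.5))]
12.0583 [ 1.45768347e-05 -2.34780716e-01  1.84969078e-01]
```

View pics/side2.png

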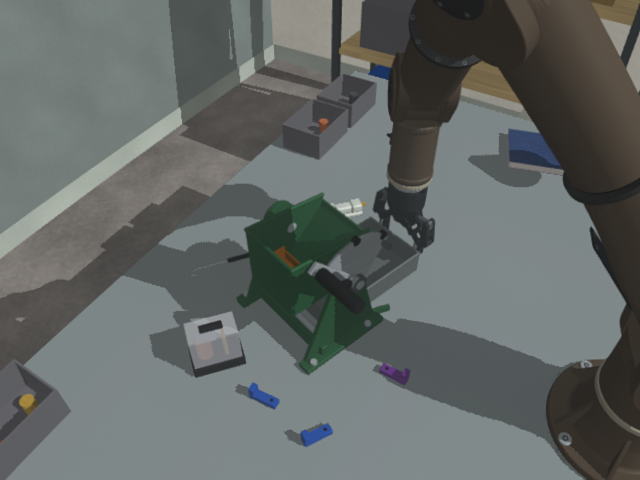

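Side view: the tray's outer end is now at about (418,262), so the tray is moving in ahead of the fingers.

```bash
cat > p2.py <<'E'
from fit import *
f0=F();y=-.235;log=[]
while y<-.180:
    y+=.003;line_to(S2W([0,y,.185]),speed=.03);f=F()-f0;log.append((round(y,3),*[round(float(v),1) for v in f]))
    if f[1]<-9:break
print(log);s=sense();print(s['time_s'],W2S(s['ee_pos']))
c=snap('side','side3.png')
a=c['img'][185:395,190:470];cv2.imwrite('pics/side3c.png',cv2.resize(a,(784,588),interpolation=cv2.INTER_CUBIC))
E
python3 p2.py
```

```text
[(-0.232, 0.6, -3.0, 0.5), (-0.229, 0.5, -3.9, 0.3), (-0.226, 0.3, -3.7, 1.6), (-0.223, 0.1, -2.8, 1.2), (-0.22, 0.9, -3.0, 1.3), (-0.217, 0.9, -3.1, 1.8), (-0.214, 0.5, -4.0, 1.0), (-0.211, 0.2, -3.3, 2.4), (-0.208, 1.1, -4.4, 1.3), (-0.205, 1.1, -3.6, 0.8), (-0.202, 1.4, -4.2, 1.5), (-0.199, 1.1, -6.1, 0.7), (-0.196, -2.2, -15.3, 0.4)]
15.3583 [-0.0006746  -0.19889892  0.18504585]
```

View pics/side3c.png

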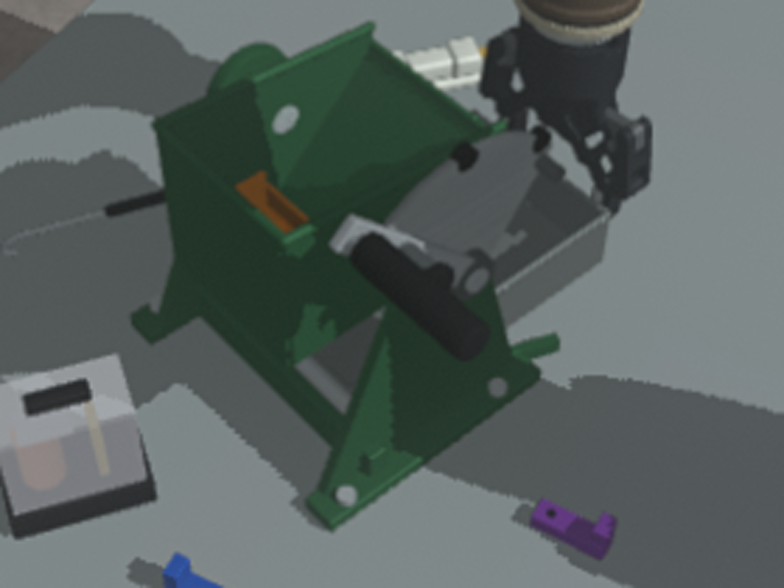

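The tray is home: force rose to 15 N at finger y −0.199, matching the expected −0.19 wall position. The crop shows its inner end at the bar. Next I back off, go over the top and behind the grip.

```bash
python3 - <<'E'
from fit import *
sleep(.3)
line_to(S2W([0,-.26,.185]),speed=.15)
line_to(S2W([0,-.29,.5]),speed=.3)
R1=np.column_stack([Rs[:,0],-Rs[:,1],[0,0,-1]])
for nm,R in(('R1',R1),('Rpush',Rpush)):
    for P in([-.172,.15,.55],[-.172,.15,.425],[-.172,-.07,.425]):
        q=inverse_kinematics(S2W(P),R);print(nm,P,None if q is None else np.round(q,2))
print(sense()['time_s'],np.round(sense()['joint_pos'],2))
c=snap('top','top4.png')
a=c['img'][150:340,190:490];cv2.imwrite('pics/top4c.png',cv2.resize(a,(780,494),interpolation=cv2.INTER_CUBIC))
c=snap('side','side4.png')
E
```

```text
R1 [-0.172, 0.15, 0.55] [-1.5   0.24  1.17  1.65 -0.23  1.4  -0.62]
R1 [-0.172, 0.15, 0.425] [-1.27  0.29  0.88  1.86 -0.25  1.1  -0.62]
R1 [-0.172, -0.07, 0.425] [-1.02 -0.04  0.81  2.12  0.04  1.05 -0.56]
Rpush [-0.172, 0.15, 0.55] [ 0.21  0.33 -1.06  1.54  0.29  1.45  1.95]
Rpush [-0.172, 0.15, 0.425] [ 0.2   0.43 -1.06  1.75  0.4   1.2   1.84]
Rpush [-0.172, -0.07, 0.425] [ 0.82  0.14 -1.1   2.01  0.14  1.07  2.47]
17.4917 [-0.53  0.37  1.24  1.71 -0.36  1.32 -2.69]
```

View pics/side4.png

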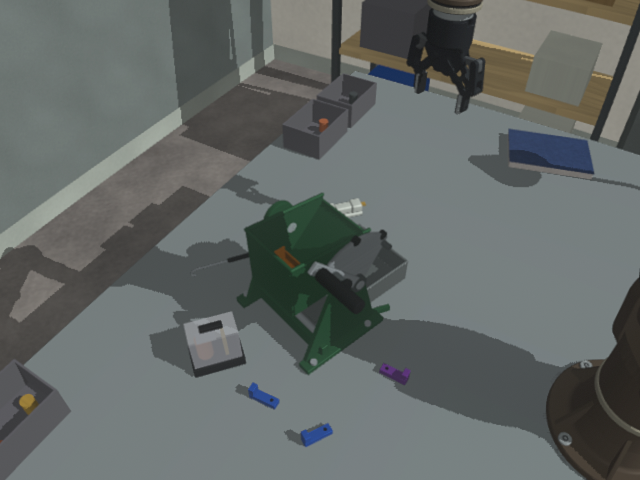

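```bash
python3 - <<'E'
from fit import *
c=camera('side');print(proj(c,[S2W([-.07,-.19,.05])]))
p=sense()['ee_pos'];grasp()
R1=np.column_stack([Rs[:,0],-Rs[:,1],[0,0,-1]])
goto(S2W([-.172,.155,.56]),R1)
line_to(S2W([-.172,.155,.423]),speed=.2)
s=sense();print(s['time_s'],W2S(s['ee_pos']),F(),s['grip_width'],np.round(s['joint_pos'],2))
snap('side','side5.png')
snap('top','top5.png')
E
```

```text
[[410.43924302 262.09286548]]
21.05 [-0.17134511  0.15492776  0.42392245] [-0.01069407  0.25548292  0.47581226] 3.937188151365242e-05 [-1.41  0.38  1.12  1.86 -0.37  1.14 -0.49]
```

View pics/side5.png

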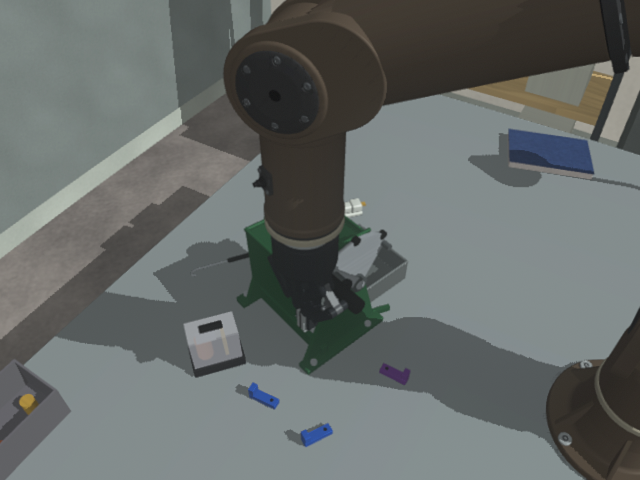

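View pics/top5.png

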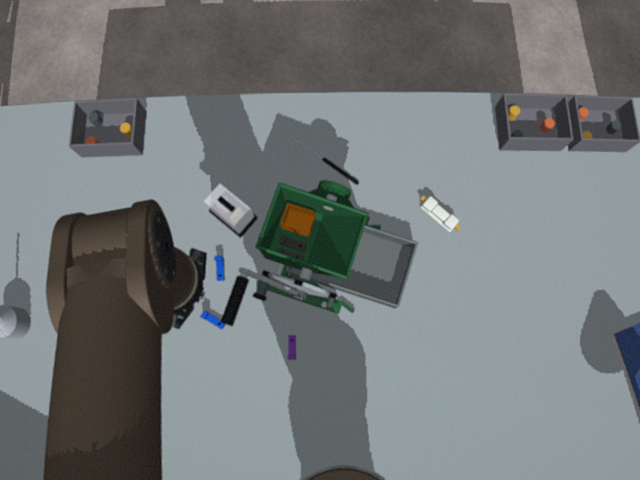

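Top view: the tray is in under the bin, with outer corners at (415,242) and (398,306), which matches home. The fingers are behind the grip at (190,290). Pushing the lever along its arc.

```bash
cat > p3.py <<'E'
from fit import *
import sys
R1=np.column_stack([Rs[:,0],-Rs[:,1],[0,0,-1]])
def P(a,off=.022):return S2W([-.172,.13*np.sin(a)+off,.17+.13*np.cos(a)+.158])
f0=F();log=[]
a0,a1=map(float,sys.argv[1:3])
n=int(abs(a1-a0)/.05)+1
for a in np.linspace(a0,a1,n+1):
    line_to(P(a),speed=.06);f=F()-f0;log.append((round(a,2),*[round(float(v),1) for v in f]))
    if np.linalg.norm(f)>float(sys.argv[3]):print('STOP');break
print(log);s=sense();print(s['time_s'],W2S(s['ee_pos']))
c=snap('top',sys.argv[4]+'t.png');a=c['img'][150:340,190:490];cv2.imwrite('pics/'+sys.argv[4]+'tc.png',cv2.resize(a,(780,494),interpolation=cv2.INTER_CUBIC))
c=snap('side',sys.argv[4]+'s.png')
E
python3 p3.py 0.9 0.1 25 l1
```

```text
[(np.float64(0.9), -1.0, 0.3, 1.0), (np.float64(0.85), 0.4, 0.5, 0.7), (np.float64(0.81), -0.2, 0.4, 0.4), (np.float64(0.76), -0.8, 2.1, -0.4), (np.float64(0.71), -0.5, 6.2, -0.6), (np.float64(0.66), -1.2, 8.4, -0.3), (np.float64(0.62), -1.2, 9.4, 0.1), (np.float64(0.57), -0.8, 10.5, 1.5), (np.float64(0.52), -1.6, 10.4, 1.3), (np.float64(0.48), -0.6, 8.7, 1.1), (np.float64(0.43), 0.4, 5.9, 1.9), (np.float64(0.38), 1.1, 2.3, 2.1), (np.float64(0.34), -0.1, -0.5, 0.9), (np.float64(0.29), -0.6, 0.1, -0.4), (np.float64(0.24), -1.0, -0.1, -0.3), (np.float64(0.19), -1.3, -0.0, 0.2), (np.float64(0.15), -0.5, 0.2, 0.5), (np.float64(0.1), -0.7, -0.5, 0.5)]
26.1167 [-0.17197696  0.03488687  0.45737662]
```

View pics/l1s.png

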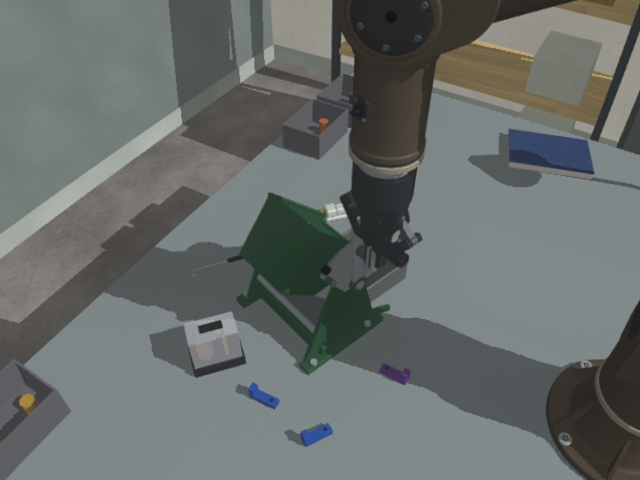

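View pics/l1tc.png

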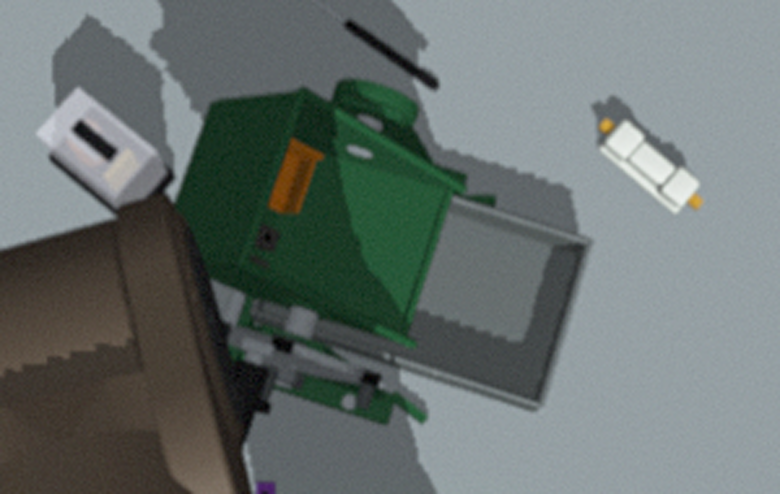

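The bin is at the half-tip notch with the scrap still inside (housing at crop (295,178)). Continuing to the far stop.

```bash
python3 p3.py 0.08 -0.88 18 l2
```

```text
STOP
[(np.float64(0.08), 0.0, 1.2, -0.1), (np.float64(0.03), 0.8, 1.7, 0.4), (np.float64(-0.02), 2.2, 3.2, -0.1), (np.float64(-0.06), 3.3, 5.2, 0.8), (np.float64(-0.11), 3.3, 5.8, 0.3), (np.float64(-0.16), 1.8, 6.9, 1.0), (np.float64(-0.21), 2.1, 6.1, 1.3), (np.float64(-0.26), 2.2, 5.6, 1.6), (np.float64(-0.3), 2.4, 2.7, 1.3), (np.float64(-0.35), 0.5, 0.4, 0.0), (np.float64(-0.4), -0.6, -0.6, 0.7), (np.float64(-0.45), 0.2, -0.3, 0.4), (np.float64(-0.5), -1.0, -0.2, -0.0), (np.float64(-0.54), -0.5, 0.7, 0.8), (np.float64(-0.59), -0.7, -0.6, -0.4), (np.float64(-0.64), 0.3, 0.4, 0.8), (np.float64(-0.69), 0.3, -0.2, 0.7), (np.float64(-0.74), 1.8, 5.2, -1.9), (np.float64(-0.78), -1.2, 20.9, -2.7)]
30.9667 [-0.17200072 -0.06647362  0.42105887]
```

View pics/l2s.png

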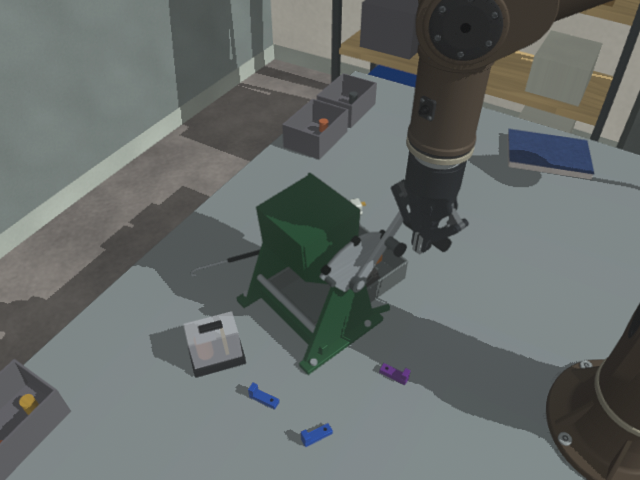

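View pics/l2tc.png

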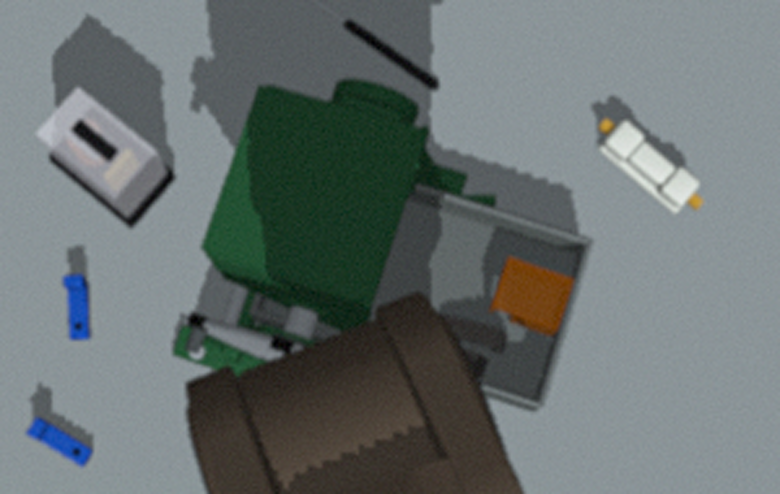

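The bin is fully tipped, the lever is against the far stop (21 N), and the housing is in the tray at crop (535,295). Retreating to check the pole pieces.

```bash
python3 - <<'E'
from fit import *
sleep(.3)
line_to(S2W([-.172,-.02,.423]),speed=.1)
line_to(S2W([-.172,.0,.56]),speed=.25)
goto(S2W([-.172,.2,.56]),np.array(sense()['ee_rot']))
print(sense()['time_s'])
for n,s,(u0,v0,u1,v1) in [('top',2.6,(190,150,490,340)),('side',2.8,(190,185,470,395))]:
    c=camera(n);im=cv2.resize(c['img'][v0:v1,u0:u1],None,fx=s,fy=s,interpolation=cv2.INTER_CUBIC)
    L=[[-.07,-.19,.05],[.07,-.19,.05]];q=((proj(c,[S2W(l) for l in L])-[u0,v0])*s).round().astype(int)
    for a in q:cv2.circle(im,tuple(map(int,a)),3,(0,0,255),1)
    g=((proj(c,[S2W([-.203,-.0886,.265]),S2W([-.121,-.0886,.265])])-[u0,v0])*s).round().astype(int)
    cv2.line(im,tuple(map(int,g[0])),tuple(map(int,g[1])),(0,0,255),1)
    cv2.imwrite(f'pics/fin_{n}.png',im)
    for k in('housing','pole0'):print(n,k,[(np.round(r['uv']).tolist(),round(r['conf'],2)) for r in pinpoint(k,n)])
E
```

```text
33.5417
top housing [([397.0, 264.0], 0.95)]
top pole0 [([361.0, 287.0], 0.7), ([371.0, 276.0], 0.69), ([293.0, 347.0], 0.65), ([222.0, 272.0], 0.61), ([212.0, 320.0], 0.46)]
side housing []
side pole0 [([316.0, 434.0], 0.95), ([267.0, 399.0], 0.82), ([393.0, 375.0], 0.66), ([370.0, 283.0], 0.61)]
```

View pics/fin_top.png

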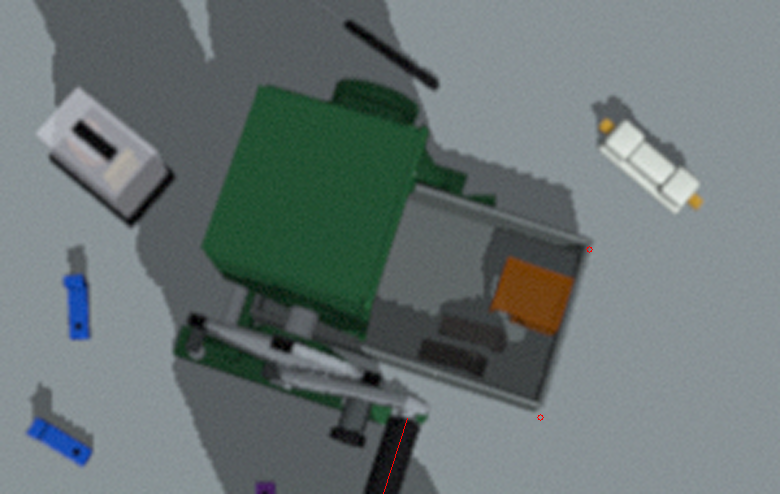

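View pics/fin_side.png

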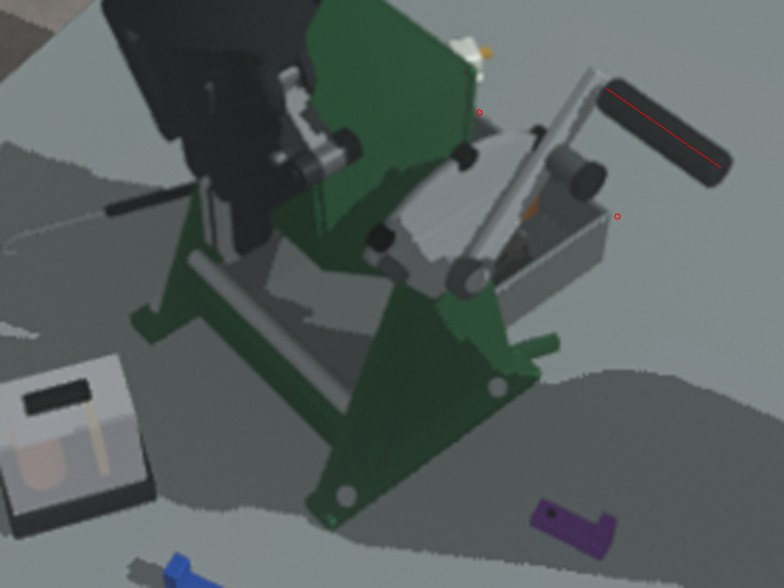

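The housing at crop (535,295) and both pole pieces at (472,330) and (453,356) lie in the tray. The grip lies on the far-stop model line and the bystanders haven't moved. Handing in.

```bash
python3 -c "
from h import *
sleep(.3);sign_off();print(sense()['time_s'])"
```

```text
the job is handed in; nothing more can be done
the job is handed in; nothing more can be done
```

The job is done and handed in; the last clock reading before that was about 33.5 s. I pushed the tray in with open fingers until it met the stop bar, where the force rose to about 15 N. I then pushed the lever's grip along its arc with closed fingers, past the half-tip notch to the far stop, with up to about 10 N on the way and 21 N against the stop.

- **Lever and bin:** in both views after the fingers left, the grip lies within a few mm of the far-stop model line, and the bin stands fully tipped.
- **Tray:** it is fully in. Its outer corners show about 3 px (a few mm) further in than my fitted model predicted. I take that as error in the stand fit, since the force rise had already shown the stop.
- **Scrap:** the housing and both pole pieces lie inside the tray in the top view. From the side, the network did not find the housing, because the lever hides it there. It did find one pole piece in the tray.
- **Bystanders and arm:** the fuse carrier, relay and spring hook look unmoved, and the arm is clear of everything.

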